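# Box up the finished circuit boards and snap the lids on

## Robot

A 6-joint arm with a two-finger parallel gripper is mounted at the origin on the work surface. World frame = base frame: x ahead of the robot, y to its left, z up, the work surface at z = 0. Lengths are in mm, angles in rad, forces in N, time in s.
With the tool pointing down it reaches from about 325 to 850 mm from the base axis. Payload 4.4 kg.
Tool frame: the origin (TCP) lies at the very end of the fingers, on their centre line; the grasp point (between the pads) lies 19 mm behind it (arm.grip_point_offset is the distance from the TCP to the grasp point, in mm); z points along the fingers, y is the line along which they close (so a half turn about z gives the same grasp; the last joint's range is limited). The gripper opens to 94 mm and grips with 3 to 60 N. Pads are 16 mm wide; open, the fingers measure 119 mm over their backs; the gripper's body (75 mm by 177 mm) begins 78 mm behind the grasp point.
Start: joints at [1.196, 0.207, 1.542, -0, 1.393, -0.15], TCP at [128.184, 560.532, 205.447] pointing down, gripper open.
Joint ranges: [-2.73, 2.73], [-0.86, 2.22], [0.23, 2.46], [-1.11, 4.25], [0.08, 2.63], [-2.82, 2.82]. Speed limits (rad/s): [2.79, 2.79, 3.14, 3.14, 3.14, 3.14].

## Interface

Orientations are given as a unit quaternion [w, x, y, z].
In Python, from rig import arm, kin, telemetry, snapshot gives the robot as it stands. The module is installed in compiled form; this text tells all that it offers. Calls block until the motion is done:
- arm.goto(position, orientation): joint-space move of the TCP to a pose.
- arm.servo_line(position, rotation=None, rate=150, f_stop=None): straight line of the TCP; rotation=None keeps the orientation; rate is the mean speed in mm/s. With f_stop (N) it stops when the force on the tool has changed by that much, and returns True; else False.
- arm.move_joints(angles): joint-space move.
- arm.open_jaws() and arm.close(): open the fingers fully, or close them until they stop; the grip force is fixed at half the most.
- arm.wait(seconds).
- kin.inverse_kinematics(position, orientation): joint angles nearest the present ones, or None.
- telemetry.get_state(): the state.
- snapshot(name): name is "side" or "top" or "wrist"; returns a dict with "image" (400x640x3 uint8, blue, green, red), "fx", "fy", "cx", "cy" (pixels), "cam_to_world" (4x4, takes a point from camera to world coordinates). Camera axes: x right, y down, z forward; pixel columns grow to the right and rows downward; lengths in mm; the calibration is good to about 2 mm. A picture is of the moment at which its call begins. There is no depth.
A pose or a line that the arm cannot do raises arm.Unreachable and nothing moves.
- arm.hand_in(): hands the job in; it is judged then, once.
The state is a dict: "time_s": time; "qpos": joint angles; "joint_vel": joint speeds; "joint_torque": joint torques, N m; "tool_pos": TCP position; "tcp_rot": TCP orientation; "ft_force": force on the tool from outside, world axes, zero at the start; "wrist_torque": the same for the moment, N m; "finger_gap": finger opening in mm; "finger_force": force on a finger pad.
Only numpy, scipy, OpenCV 4.12 (cv2) and the standard library are available. Lean on these libraries where they do the work, as an engineer would, in place of code of your own. Each camera call takes 0.05 s, during which the arm holds its last target. There are 200 camera calls.

## Task

Pack every circuit board lying on the bench, component side up and flat on the floor: square boards in the oblong box (one to a bay), narrow boards in the square box (one to a bay). Then put each box's matching lid on and press it down until it snaps fully home, level and flush on the rim all round, leaving the solder reel, meter and bottle where they are.

Things in the scene. Friction and masses are not known exactly. Their poses are not given: they have to be found in the camera images.
- box_oblong: Bare aluminium instrument box, open on top, fixed to the bench. Outer size at the rim 104 by 190 mm (x by y), 60 mm high, floor 5 mm thick; mouth 84 by 170 mm, inside faces vertical. Origin: centre of its underside; z up. Low ribs, 3 mm thick and 12 mm above the floor, split it into two bays of 84 by 83 mm (x by y), at its _bay points.
- box_square: Bare aluminium instrument box, open on top, fixed to the bench. Outer size at the rim 152 by 152 mm (x by y), 60 mm high, floor 5 mm thick; mouth 132 by 132 mm, inside faces vertical. Origin: centre of its underside; z up. Low ribs, 3 mm thick and 12 mm above the floor, split it into three bays of 41 by 132 mm (x by y), at its _bay points.
- lid_oblong: Loose grey plastic lid of box_oblong, about 0.14 kg, lying plug down. Origin: centre of the plug's underside, its lowest point; z up. Plate 102 by 188 mm (x by y), 5 mm thick, its underside 15 mm above the origin; below it the plug, edge rounded 5 mm, 1.5 mm smaller than the mouth on every side. It fits either way round (half a turn). Seated: plate flat on the rim, origin 45 mm above the box's.
- lid_square: Loose grey plastic lid of box_square, about 0.14 kg, lying plug down. Origin: centre of the plug's underside, its lowest point; z up. Plate 150 by 150 mm (x by y), 5 mm thick, its underside 15 mm above the origin; below it the plug, edge rounded 5 mm, 1.5 mm smaller than the mouth on every side. It fits in any quarter turn. Seated: plate flat on the rim, origin 45 mm above the box's.
- box_oblong_rim (a point): Centre of the mouth of box_oblong, level with the rim's top, 60 mm above its underside. In the middle of each of the four inside faces a black sprung catch, a rounded bar 52 mm long and 12 mm thick, centred 7 mm below the rim, stands 3.2 mm into the mouth and yields outwards at about 4 N.
- lid_oblong_grip (a point): Centre of the top of the lid's black grip bar, 50 mm above the lid's origin; the bar is 16 (x) by 60 (y) by 30 mm high. Set into the mouth, the lid first stops about 8 mm proud on the catches; a straight push of about 13 N (at most 20 N) on the bar snaps it home. A similar pull takes it off.
- box_square_rim (a point): Centre of the mouth of box_square, level with the rim's top, 60 mm above its underside. In the middle of each of the four inside faces a black sprung catch, a rounded bar 52 mm long and 12 mm thick, centred 7 mm below the rim, stands 3.2 mm into the mouth and yields outwards at about 4 N.
- lid_square_grip (a point): Centre of the top of the lid's black grip bar, 50 mm above the lid's origin; the bar is 16 (x) by 60 (y) by 30 mm high. Set into the mouth, the lid first stops about 8 mm proud on the catches; a straight push of about 13 N (at most 20 N) on the bar snaps it home. A similar pull takes it off.
- board_square_1: Green circuit board, 64 by 64 mm (x by y), 4 mm thick, about 0.1 kg, lying component side up; may be absent. Origin: centre of its underside; z up. At its middle a dark metal block, 20 (x) by 30 (y) mm, from 4 to 34 mm above the origin, serves as grip; connectors near its y edges are under 15 mm high. It belongs in box_oblong; one to a bay.
- board_narrow_1: Green circuit board, 34 by 100 mm (x by y), 4 mm thick, about 0.1 kg, lying component side up; may be absent. Origin: centre of its underside; z up. At its middle a dark metal block, 20 (x) by 30 (y) mm, from 4 to 34 mm above the origin, serves as grip; connectors near its y edges are under 15 mm high. It belongs in box_square; one to a bay, its y along the box's y.
- board_square_2: Green circuit board, 64 by 64 mm (x by y), 4 mm thick, about 0.1 kg, lying component side up; may be absent. Origin: centre of its underside; z up. At its middle a dark metal block, 20 (x) by 30 (y) mm, from 4 to 34 mm above the origin, serves as grip; connectors near its y edges are under 15 mm high. It belongs in box_oblong; one to a bay.
- board_narrow_2: Green circuit board, 34 by 100 mm (x by y), 4 mm thick, about 0.1 kg, lying component side up; may be absent. Origin: centre of its underside; z up. At its middle a dark metal block, 20 (x) by 30 (y) mm, from 4 to 34 mm above the origin, serves as grip; connectors near its y edges are under 15 mm high. It belongs in box_square; one to a bay, its y along the box's y.
- board_narrow_3: Green circuit board, 34 by 100 mm (x by y), 4 mm thick, about 0.1 kg, lying component side up; may be absent. Origin: centre of its underside; z up. At its middle a dark metal block, 20 (x) by 30 (y) mm, from 4 to 34 mm above the origin, serves as grip; connectors near its y edges are under 15 mm high. It belongs in box_square; one to a bay, its y along the box's y.
- box_oblong_bay0 (a point): Centre of the floor of the -y bay of box_oblong, 5 mm above the box's underside; axes as the box. The bays lie side by side along the box's y.
- box_oblong_bay1 (a point): Centre of the floor of the +y bay of box_oblong, 5 mm above the box's underside; axes as the box. The bays lie side by side along the box's y.
- box_square_bay0 (a point): Centre of the floor of the -x bay of box_square, 5 mm above the box's underside; axes as the box. The bays lie side by side along the box's x.
- box_square_bay1 (a point): Centre of the floor of the middle bay of box_square, 5 mm above the box's underside; axes as the box. The bays lie side by side along the box's x.
- box_square_bay2 (a point): Centre of the floor of the +x bay of box_square, 5 mm above the box's underside; axes as the box. The bays lie side by side along the box's x.
- solder_reel: Bystander: black reel of solder standing on its flange, 60 mm across, 50 mm high; origin at the centre of its underside. Leave alone.
- meter: Bystander: yellow hand-held meter lying flat, 150 by 75 by 36 mm; origin at the centre of its underside. Leave alone.
- flux_bottle: Bystander: white plastic bottle, 44 mm across, 80 mm high; origin at the centre of its underside. Leave alone.

How it is judged:
By the outcome, as a careful person would: the job done as asked, in the order asked, and still so for the second after the job is handed in, with the robot touching nothing.
Of board_square_1, board_square_2 only 1 to 2 are there at a start; the rules pass over those that are not, and their reading is None.
Of board_narrow_1, board_narrow_2, board_narrow_3 only 2 to 3 are there at a start; the rules pass over those that are not, and their reading is None.
At some moment in a run one of lid_oblong, lid_square, board_square_1, board_square_2, board_narrow_1, board_narrow_2, board_narrow_3 may be knocked a few centimetres aside while the robot is not near it.
Once in a run the grip may slacken for a moment while it holds something.
It also fails if it takes over 210 s, if anything falls off the work surface, if the arm or the gripper's body presses on something with over 40 N, if the wrist force passes 120 N, or if a joint passes its speed limit or range.

## Working session

There is one attempt and no reset: what is moved stays moved. The work goes in short steps, each a Python script; the robot and the scene stay as the last script left them, time stands still between calls to the robot, and variables do not carry over. Pictures are saved under pics/ and viewed, at most 14 in all, crops included, and the job is handed in when it is done.

```bash
mkdir -p pics; python3 - <<'E'
from rig import arm,kin,telemetry,snapshot
import cv2,numpy as np
np.set_printoptions(precision=3,suppress=True)
for n in ("top","side","wrist"):
    s=snapshot(n); cv2.imwrite(f"pics/{n}0.png",s["image"]); print(n,s["fx"],s["fy"],s["cx"],s["cy"]); print(s["cam_to_world"])
print(telemetry.get_state())
E
```

```text
top 454.6991660299365 454.6991660299365 314.29635786402315 200.89498036036218
[[  -0.022   -0.997    0.08   503.583]
 [  -1.       0.023    0.005   11.434]
 [  -0.007   -0.08    -0.997 1154.637]
 [   0.       0.       0.       1.   ]]
side 494.8049511505248 494.8049511505248 326.97509419130023 202.43095860758615
[[   0.897   -0.236    0.375  114.609]
 [  -0.443   -0.485    0.754 -967.121]
 [   0.004   -0.842   -0.539  769.512]
 [   0.       0.       0.       1.   ]]
wrist 301.4899688837002 301.4899688837002 318.36967252929225 200.56228685645684
[[  0.223   0.939   0.264  50.828]
 [  0.975  -0.214  -0.063 577.969]
 [ -0.003   0.271  -0.963 384.004]
 [  0.      0.      0.      1.   ]]
{'time_s': 0.15, 'qpos': array([ 1.195,  0.207,  1.543,  0.   ,  1.394, -0.151]), 'joint_vel': array([ 0.001, -0.002, -0.005,  0.   ,  0.002,  0.001]), 'joint_torque': array([  0.   , -37.131, -28.181,   0.07 ,   0.033,  -0.   ]), 'tool_pos': array([127.963, 559.963, 204.579]), 'tcp_rot': array([-0.   ,  0.112,  0.994, -0.001]), 'ft_force': array([-0.162,  0.372,  0.457]), 'wrist_torque': array([ 0.006, -0.048,  0.004]), 'finger_force': 0.0, 'finger_gap': 94.0767664473395}
```

View pics/top0.png

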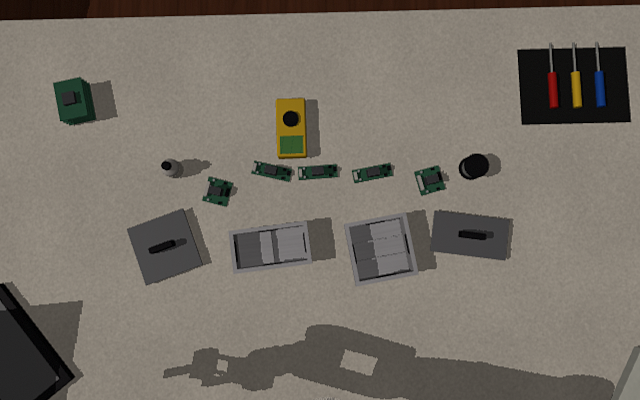

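View pics/side0.png

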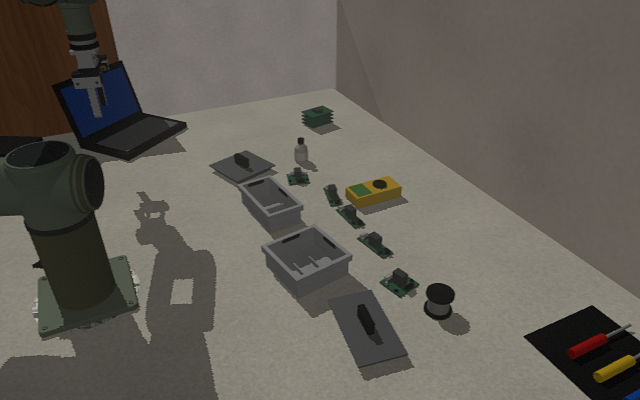

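The top view shows five boards: squares at (218,190) and (430,180), narrows at (272,170), (319,171) and (372,172). The boxes are at (270,246) and (381,248). The square lid is at (165,246) and the oblong lid at (472,235). Next is a wrist survey.

```bash
cat > h.py <<'E'
from rig import arm,kin,telemetry,snapshot
import cv2,numpy as np,pickle
np.set_printoptions(precision=2,suppress=True)
def q(yaw):
    "tool down, closing line at world angle yaw+90deg (yaw of the object's x axis -> fingers along its y)"
    return np.array([0,-np.sin(yaw/2),np.cos(yaw/2),0])
def wrap(a,p=np.pi): return (a+p/2)%p-p/2
def K(s): return np.array([[s["fx"],0,s["cx"]],[0,s["fy"],s["cy"]],[0,0,1.]])
def ray(s,uv):
    d=np.c_[np.atleast_2d(uv).astype(float),np.ones(len(np.atleast_2d(uv)))]@np.linalg.inv(K(s)).T
    return s["cam_to_world"][:3,3], d@s["cam_to_world"][:3,:3].T
def plane(s,uv,z):
    o,d=ray(s,uv); return (o+d*((z-o[2])/d[:,2:]))[:,:2]
def proj(s,p):
    T=np.linalg.inv(s["cam_to_world"]); c=np.atleast_2d(p)@T[:3,:3].T+T[:3,3]
    return (c@K(s).T)[:,:2]/c[:,2:]
def tri(s1,u1,s2,u2):
    P=[K(s)@np.linalg.inv(s["cam_to_world"])[:3] for s in(s1,s2)]
    X=cv2.triangulatePoints(P[0],P[1],np.array(u1,float).reshape(2,1),np.array(u2,float).reshape(2,1))
    return (X[:3]/X[3]).ravel()
def up(z=250):
    p=telemetry.get_state()["tool_pos"]
    if p[2]<z-2: arm.servo_line([p[0],p[1],z])
E
python3 - <<'E'
from h import *
t=snapshot("top")
px=dict(b1=(218,190),n1=(272,170),n2=(319,171),n3=(372,172),b2=(430,180),lsq=(165,246),bo=(270,246),bs=(381,248),lob=(472,235))
for k,v in px.items(): print(k,plane(t,v,10)[0])
S=[]
for y in (330,110,-110,-330):
    arm.goto([520,y,230],q(0)); S.append(snapshot("wrist")); 
pickle.dump(S,open("S.pkl","wb"))
for i,s in enumerate(S): cv2.imwrite(f"pics/w{i}.png",s["image"])
st=telemetry.get_state(); print(st["time_s"],st["qpos"])
a=cv2.resize(np.vstack([S[0]["image"],S[1]["image"]]),(480,600)); b=cv2.resize(np.vstack([S[2]["image"],S[3]["image"]]),(480,600))
E
```

```text
b1 [628.64 260.29]
n1 [676.55 122.64]
n2 [671.19   3.32]
n3 [ 665.49 -131.  ]
b2 [ 641.66 -276.94]
lsq [490.36 394.3 ]
bo [484.48 130.54]
bs [ 473.31 -147.25]
lob [ 500.62 -376.01]
4.7167 [-0.7   0.27  1.41  0.    1.46 -2.28]
```

View pics/w1.png

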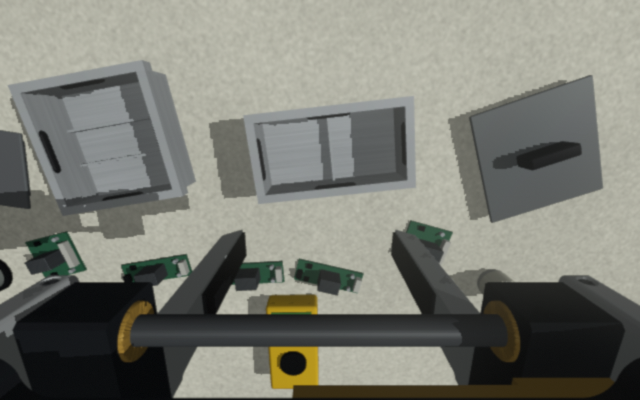

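View pics/w2.png

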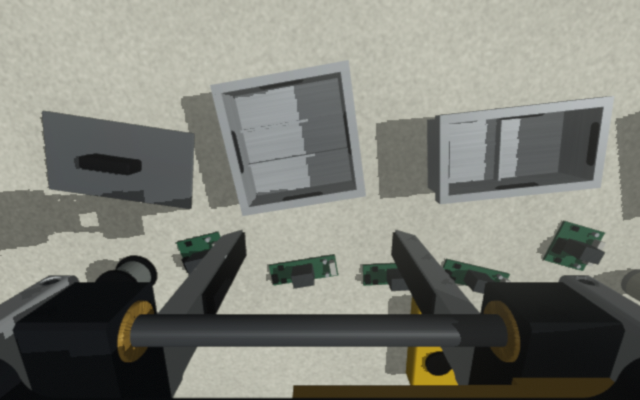

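Wrist view w1: the oblong box is centred at about (330,150), the square box at (100,135), and the square lid's bar at (550,155). In w2 the square box is at (288,138) and the oblong lid's bar at (108,163). The gripper hides the lower rows. I'll check colours next, so the masks can be built for rims, bars and boards.

```bash
python3 - <<'E'
from h import *
S=pickle.load(open("S.pkl","rb"))
i=S[2]["image"]
for n,(u,v) in dict(rimL=(222,120),rimTop=(280,78),rimR=(354,130),rimBot=(300,204),floorsun=(275,140),floorsh=(320,140),outerwall=(236,205),wallL=(232,120),bench=(400,60),shadow=(200,120),lid=(120,130),bar=(110,164),rimO=(440,160),rimOtop=(520,109),wallO=(435,150),catch=(302,88),board=(305,262),block=(303,279)).items():
    print(n,i[v-1:v+2,u-1:u+2].reshape(-1,3).mean(0))
o=[]
for k in(1,2):
    c=S[k]["image"][50:230,200:370] if k==2 else S[k]["image"][80:220,230:430]
    o.append(cv2.resize(c,(400,400),interpolation=cv2.INTER_CUBIC))
cv2.imwrite("pics/crop1.png",np.hstack(o))
E
```

```text
rimL [156.11 154.22 149.78]
rimTop [160.89 159.67 156.  ]
rimR [157.33 155.56 151.  ]
rimBot [152.11 151.56 146.67]
floorsun [156.33 154.78 150.22]
floorsh [96.22 95.44 92.33]
outerwall [149.   161.22 160.67]
wallL [124.89 124.67 120.78]
bench [178.11 191.78 191.78]
shadow [100.44 108.56 108.67]
lid [88.78 88.11 85.44]
bar [25.11 25.   24.67]
rimO [126.78 126.44 123.11]
rimOtop [178.78 177.56 172.56]
wallO [68.   69.   67.44]
catch [106.56 106.11 102.56]
board [65.22 84.78 51.44]
block [62.56 62.56 59.33]
```

View pics/crop1.png

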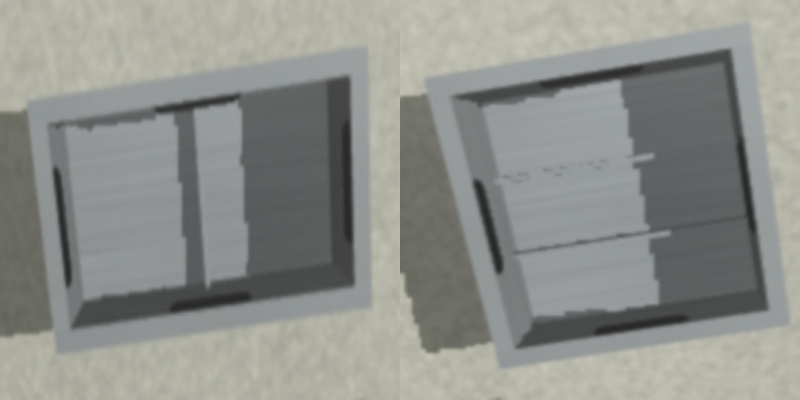

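```bash
cat >> h.py <<'E'
SZ=dict(bo=(104,190,60),bs=(152,152,60),lob=(102,188,20),lsq=(150,150,20),b=(64,64,4),n=(34,100,4))
def outline(s,kind,xy):
    "4 corners of the convex hull's rectangle of the blob nearest xy: pixel min-area rect"
    im=cv2.GaussianBlur(s["image"],(3,3),0).astype(int); B,G,R=im[...,0],im[...,1],im[...,2]
    m=(G-R>12)if kind in"bn"else(B-G>-3)
    m=m.astype(np.uint8)*255; m[228:]=0
    m=cv2.morphologyEx(m,cv2.MORPH_OPEN if kind not in"bn" else cv2.MORPH_CLOSE,np.ones((5,5),np.uint8))
    cs=[c for c in cv2.findContours(m,cv2.RETR_EXTERNAL,cv2.CHAIN_APPROX_NONE)[0] if cv2.contourArea(c)>150]
    u=proj(s,[*xy,SZ[kind][2]])[0]
    c=max(cs,key=lambda c:cv2.pointPolygonTest(c,tuple(map(float,u)),True))
    return cv2.convexHull(c).reshape(-1,2)
def rect(s,kind,xy,z=None):
    "centre, yaw (of object x), sizes, on plane z"
    w,l,h=SZ[kind]; P=plane(s,outline(s,kind,xy),h if z is None else z).astype(np.float32)
    c,(a,b),t=cv2.minAreaRect(P); t=np.radians(t)
    if w!=l:
        if a>b: a,b,t=b,a,t+np.pi/2
        t=wrap(t)
    else: t=wrap(t,np.pi/2)
    return np.array(c),t,(a,b),np.array(cv2.boxPoints(cv2.minAreaRect(P)))
def look(xy,z=180,off=(0,40)):
    r=np.hypot(xy[0]+79+off[0],xy[1]+off[1])
    arm.goto([xy[0]+79+off[0],xy[1]+off[1],z],q(0)); arm.wait(.15); return snapshot("wrist")
def locate(kind,xy,two=True,z=180):
    A=look(xy,z); a=rect(A,kind,xy)
    if not two: return a[0],a[1],a[2],None
    B=look(a[0],z,(0,-40)); b=rect(B,kind,a[0])
    # height: apparent shift of the centre between the views on plane h
    h=SZ[kind][2]; ca,cb=A["cam_to_world"][:3,3],B["cam_to_world"][:3,3]
    H=tri(A,proj(A,[*a[0],h]),B,proj(B,[*b[0],h]))[2]
    pickle.dump((A,B),open(f"L_{kind}_{int(xy[1])}.pkl","wb"))
    return (a[0]+b[0])/2,(a[1]+wrap(b[1]-a[1],np.pi/2)/2+a[1])/2 if 0 else a[1]+wrap(b[1]-a[1],np.pi/2)/2,(a[2],b[2]),(H,a[0]-b[0],np.degrees(wrap(a[1]-b[1],np.pi/2)))
E
python3 - <<'E'
from h import *
o={}
for n,k,xy in [("lob","lob",(500,-376)),("b2","b",(642,-277)),("n3","n",(665,-131)),("bs","bs",(473,-147)),("n2","n",(671,3)),("bo","bo",(484,130)),("n1","n",(676,122)),("b1","b",(628,260)),("lsq","lsq",(490,394))]:
    try:
        r=locate(k,xy); o[n]=r; print(n,r[0],"yaw %.2f"%np.degrees(r[1]),np.array(r[2]).ravel(),"H %.1f"%r[3][0],r[3][1],"%.2f"%r[3][2])
    except Exception as e: print(n,repr(e))
pickle.dump(o,open("loc.pkl","wb")); print(telemetry.get_state()["time_s"])
E
```

```text
lob [ 499.13 -366.73] yaw -8.31 [ 99.8  186.03  99.84 185.77] H 18.3 [0.11 0.35] 0.04
b2 [ 641.04 -276.85] yaw 14.50 [64.07 64.33 64.18 64.3 ] H 4.5 [-0.01 -0.12] 0.03
n3 [ 663.31 -131.13] yaw 9.97 [ 34.32 100.5   34.35 100.31] H 4.3 [ 0.05 -0.06] -0.02
bs [ 471.15 -139.79] yaw 9.56 [150.95 151.69 150.87 151.41] H 60.1 [-0.   -0.03] 0.01
n2 [668.98   8.2 ] yaw 3.25 [ 34.32 100.44  34.27 100.  ] H 4.6 [ 0.04 -0.12] 0.19
bo [481.49 126.26] yaw 6.22 [102.83 189.39 102.82 189.31] H 60.2 [-0.03 -0.06] 0.01
n1 [673.66 125.67] yaw -13.99 [ 34.03 100.21  34.22  99.91] H 4.2 [-0.07 -0.05] -0.01
b1 [624.4 264.8] yaw -16.00 [64.17 64.1  64.04 64.19] H 3.4 [0.02 0.12] 0.15
lsq [487.79 394.39] yaw 19.15 [147.07 147.64 147.   147.41] H 18.4 [0.15 0.35] 0.08
19.9333
```

All heights, sizes and reaches agree with the text. The square boards' yaw is still ambiguous by 90°, so I'll look at their blocks.

```bash
python3 - <<'E'
from h import *
o=pickle.load(open("loc.pkl","rb")); t=[]
for n,f in (("b1","L_b_260"),("b2","L_b_-277"),("n2","L_n_3")):
    import glob
    g=glob.glob(f+".pkl") or (["L_b_%d.pkl"%(260)])
    if n=="b1": g=["L_b_260.pkl"]
    A=pickle.load(open(g[0],"rb"))[0]; c=proj(A,[*o[n][0],20])[0]
    M=np.array([[1,0,40-c[0]],[0,1,40-c[1]]]); t.append(cv2.resize(cv2.warpAffine(A["image"],M,(80,80)),(260,260),interpolation=cv2.INTER_CUBIC))
cv2.imwrite("pics/blk.png",np.hstack(t))
E
ls L_*
```

```text
L_b_-277.pkl
L_b_260.pkl
L_bo_130.pkl
L_bs_-147.pkl
L_lob_-376.pkl
L_lsq_394.pkl
L_n_-131.pkl
L_n_122.pkl
L_n_3.pkl
```

View pics/blk.png

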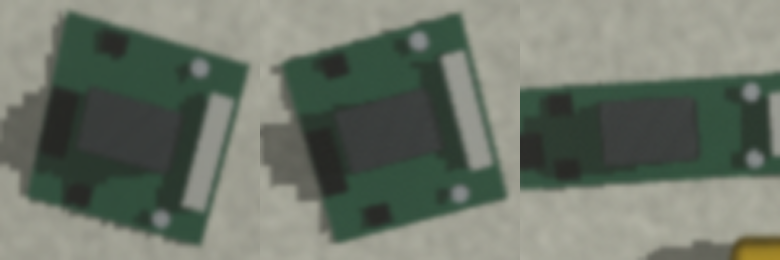

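```bash
cat >> h.py <<'E'
def pt(c,yaw,dx,dy): return np.array([c[0]+dx*np.cos(yaw)-dy*np.sin(yaw),c[1]+dx*np.sin(yaw)+dy*np.cos(yaw)])
def fmt(): s=telemetry.get_state(); return "t %.1f gap %.1f ff %.1f F %s z %.1f"%(s["time_s"],s["finger_gap"],s["finger_force"],s["ft_force"],s["tool_pos"][2])
def pick(kind,xy,zt,turn,hi=110):
    "look again, then grasp; turn=-pi/2 closes along object x, 0 along y"
    arm.open_jaws(); c,yaw,sz,_=locate(kind,xy,False); print("seen",c,"%.1f"%np.degrees(yaw),np.array(sz))
    assert abs(np.array(sz)-SZ[kind][:2]).max()<4
    arm.goto([*c,hi],q(yaw+turn)); hit=arm.servo_line([*c,zt],rate=120,f_stop=8); arm.close(); a=fmt()
    arm.servo_line([*c,hi],rate=150); print("hit",hit,a,"|",fmt()); return c,yaw
def carry(xy,yaw,turn,hi):
    p=telemetry.get_state()["tool_pos"]
    arm.servo_line([*xy,hi],q(yaw+turn),rate=220); print("over",fmt())
E
python3 - <<'E'
from h import *
o=pickle.load(open("loc.pkl","rb")); c,y=o["bs"][:2]
pick("n",o["n3"][0],17,0); t=pt(c,y,44,0); carry(t,y,0,110)
arm.wait(.2); print(fmt()); print(arm.servo_line([*t,23.5],rate=90,f_stop=8),fmt())
arm.open_jaws(); print(fmt()); arm.servo_line([*t,110]); print(fmt())
s=look(c); cv2.imwrite("pics/p1.png",s["image"][:260,150:520])
E
```

```text
seen [ 663.33 -131.2 ] 10.0 [ 34.35 100.38]
hit False t 24.6 gap 29.8 ff 30.0 F [0.39 0.78 0.03] z 16.9 | t 25.3 gap 29.7 ff 30.0 F [ 0.36  0.35 -1.79] z 108.9
over t 26.1 gap 29.6 ff 30.0 F [ 0.75 -0.41 -1.24] z 109.9
t 26.3 gap 29.8 ff 30.0 F [-0.02  0.64 -1.04] z 110.0
False t 27.4 gap 29.6 ff 30.0 F [-0.18  0.41 -1.22] z 24.2
t 28.5 gap 94.0 ff 0.0 F [ 0.49 -0.1   0.57] z 23.5
t 29.3 gap 94.0 ff 0.0 F [-0.67 -0.58 -0.34] z 109.3
```

View pics/p1.png

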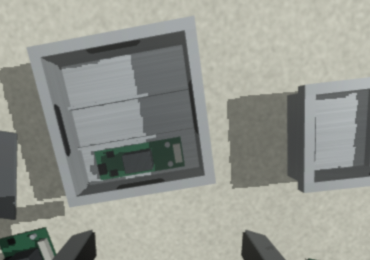

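The board sits flat in the +x bay, at crop (138,158). On to the other narrow boards.

```bash
cat >> h.py <<'E'
def place(kind,xy0,t,yb,zt,zr,turn,gmin,hi=110):
    pick(kind,xy0,zt,turn,hi); carry(t,yb,turn,hi); arm.wait(.2)
    assert telemetry.get_state()["finger_gap"]>gmin,"lost"
    print(arm.servo_line([*t,zr],rate=90,f_stop=8),fmt())
    assert telemetry.get_state()["finger_gap"]>gmin,"lost"
    arm.open_jaws(); arm.servo_line([*t,hi]); print("out",fmt())
E
python3 - <<'E'
from h import *
o=pickle.load(open("loc.pkl","rb")); c,y=o["bs"][:2]
place("n",o["n2"][0],pt(c,y,0,0),y,17,23.5,0,27)
place("n",o["n1"][0],pt(c,y,-44,0),y,17,23.5,0,27)
s=look(c); cv2.imwrite("pics/p2.png",s["image"][:260,150:520])
E
```

```text
seen [669.     8.13] 3.2 [ 34.29 100.34]
hit False t 33.7 gap 29.7 ff 30.0 F [-1.02  0.66  0.24] z 16.9 | t 34.5 gap 29.6 ff 30.0 F [-0.78  0.34 -1.57] z 109.0
over t 35.8 gap 29.5 ff 30.0 F [-0.54  0.1  -0.48] z 110.0
False t 37.1 gap 29.7 ff 30.0 F [-0.38 -0.55 -0.83] z 24.1
out t 38.9 gap 94.1 ff 0.0 F [-0.2   1.01 -0.4 ] z 109.3
seen [673.65 125.74] -14.0 [ 33.96 100.08]
hit False t 43.3 gap 30.1 ff 30.0 F [ 0.    0.14 -0.85] z 16.9 | t 44.1 gap 29.5 ff 30.0 F [-0.35 -0.39 -1.14] z 109.0
over t 45.9 gap 29.8 ff 30.0 F [ 0.02  0.02 -1.12] z 110.0
False t 47.2 gap 29.7 ff 30.0 F [-0.13 -0.93  0.01] z 24.1
out t 49.0 gap 93.5 ff 0.0 F [-1.15 -0.01  0.35] z 109.4
```

View pics/p2.png

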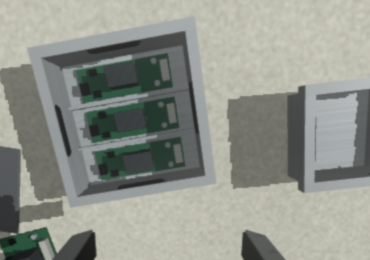

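All three narrow boards are in their bays. Now the square boards. The open fingers (119 mm) don't fit the 84 mm mouth, so I'll hold each block by its top and release with the fingertips just above the rim.

```bash
python3 - <<'E'
from h import *
o=pickle.load(open("loc.pkl","rb")); c,y=o["bo"][:2]; T=-np.pi/2
place("b",o["b2"][0],pt(c,y,0,-43),y,22,62,T,18)
s=look(c); cv2.imwrite("pics/p3.png",s["image"][:260,150:520])
E
```

```text
seen [ 641.05 -276.96] 14.5 [64.17 64.32]
hit True t 54.1 gap 19.7 ff 30.0 F [-1.28  0.   -0.72] z 17.9 | t 54.9 gap 19.7 ff 30.0 F [ 0.14  0.62 -1.31] z 109.0
over t 56.8 gap 19.9 ff 30.0 F [ 0.75 -0.67 -0.46] z 110.0
False t 57.7 gap 19.8 ff 30.0 F [-0.28 -0.06 -0.74] z 62.1
out t 59.4 gap 93.8 ff 0.0 F [-0.61  0.66  0.35] z 110.1
```

View pics/p3.png

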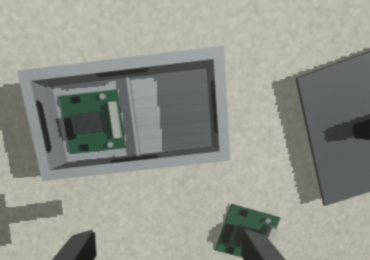

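```bash
python3 - <<'E'
from h import *
o=pickle.load(open("loc.pkl","rb")); c,y=o["bo"][:2]; T=-np.pi/2
place("b",o["b1"][0],pt(c,y,0,43),y,22,62,T,18)
for k,cc,yy,ps in (("b",c,y,[(0,-43),(0,43)]),("n",o["bs"][0],o["bs"][1],[(44,0),(0,0),(-44,0)])):
    for d in ps:
        p=pt(cc,yy,*d); A=look(p,z=190,off=(0,20)); B=look(p,z=190,off=(0,-20)); a=rect(A,k,p,9); b=rect(B,k,p,9)
        print(d,"off",a[0]-p,b[0]-p,"yaw %.1f"%np.degrees(a[1]-yy),a[2],b[2])
print(fmt())
cv2.imwrite("pics/p4.png",look(c)["image"][:260,150:520]); cv2.imwrite("pics/top1.png",snapshot("top")["image"])
E
```

```text
seen [605.54 270.28] -15.7 [64.16 24.92]Traceback (most recent call last):
  File "<stdin>", line 3, in <module>
  File "h.py", line 68, in place
    pick(kind,xy0,zt,turn,hi); carry(t,yb,turn,hi); arm.wait(.2)
    ~~~~^^^^^^^^^^^^^^^^^^^^^
  File "h.py", line 61, in pick
    assert abs(np.array(sz)-SZ[kind][:2]).max()<4
           ^^^^^^^^^^^^^^^^^^^^^^^^^^^^^^^^^^^^^^
AssertionError
```

Board b1 seems to have been knocked, because its outline is cut off in the view. I'll find it again from the top camera.

```bash
python3 - <<'E'
from h import *
s=snapshot("top"); cv2.imwrite("pics/top1.png",s["image"])
im=s["image"].astype(int); m=((im[...,1]-im[...,2]>12)*255).astype(np.uint8)
for c in cv2.findContours(m,cv2.RETR_EXTERNAL,cv2.CHAIN_APPROX_NONE)[0]:
    if cv2.contourArea(c)>80:
        u=cv2.minAreaRect(c)[0]; print(u,cv2.contourArea(c),plane(s,u,4))
E
```

```text
(381.6539001464844, 265.2692565917969) 402.0 [[ 430.04 -148.25]]
(378.070068359375, 247.8676300048828) 404.5 [[ 473.64 -140.74]]
(290.1441650390625, 243.58079528808594) 481.5 [[489.32  80.28]]
(374.6346435546875, 230.17306518554688) 415.0 [[ 518.24 -133.57]]
(216.9419403076172, 191.2178497314453) 329.5 [[626.24 264.31]]
(290.9796447753906, 144.07240295410156) 357.5 [[743.4   73.52]]
(599.4949340820312, 88.42893981933594) 287.0 [[ 869.86 -724.88]]
```

View pics/top1.png

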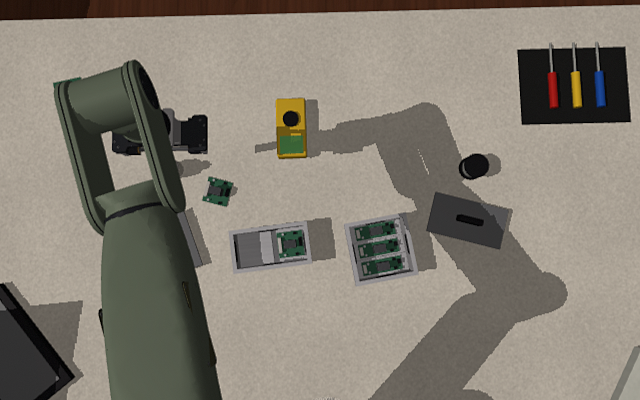

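Board b1 has not moved (626,264). The knocked item is the oblong lid, now at px (468,220). I'll look at why b1's mask failed.

```bash
python3 - <<'E'
from h import *
s=snapshot("wrist"); print(telemetry.get_state()["tool_pos"],telemetry.get_state()["tcp_rot"]); cv2.imwrite("pics/p5.png",s["image"])
E
```

```text
[703.31 303.85 180.89] [0. 0. 1. 0.]
```

View pics/p5.png

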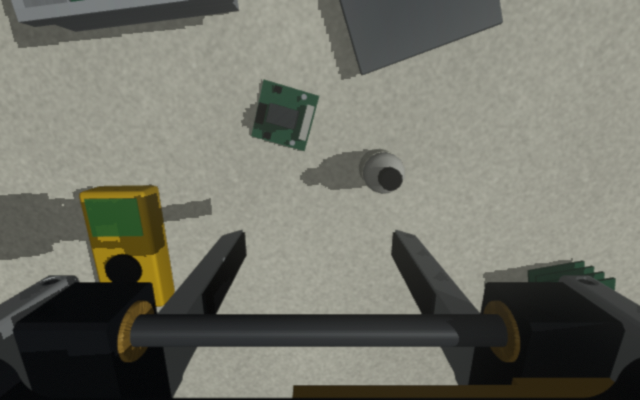

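The board is intact at (284,115). The dark parts across its middle had split the mask, so I'll use a wider closing.

```bash
sed -i 's/^    m=cv2.morphologyEx.*/    m=cv2.morphologyEx(m,cv2.MORPH_CLOSE,np.ones((11,11),np.uint8)) if kind in "bn" else cv2.morphologyEx(m,cv2.MORPH_OPEN,np.ones((5,5),np.uint8))/' h.py
python3 - <<'E'
from h import *
o=pickle.load(open("loc.pkl","rb")); c,y=o["bo"][:2]; T=-np.pi/2
place("b",o["b1"][0],pt(c,y,0,43),y,22,62,T,18)
A=look(c,z=220,off=(0,0)); cv2.imwrite("pics/p6.png",A["image"][:260,150:520])
for d in((0,-43),(0,43)):
    p=pt(c,y,*d); a=rect(A,"b",p,9); print(d,a[0]-p,"%.1f"%np.degrees(a[1]-y),a[2])
cb,yb=o["bs"][:2]; A=look(cb,z=220,off=(0,0))
for d in((44,0),(0,0),(-44,0)):
    p=pt(cb,yb,*d); a=rect(A,"n",p,9); print(d,a[0]-p,"%.1f"%np.degrees(a[1]-yb),a[2])
print(fmt())
E
```

```text
seen [624.37 264.85] -15.9 [64.04 63.96]
hit False t 66.4 gap 19.6 ff 30.0 F [ 0.63 -0.14 -1.19] z 21.9 | t 67.1 gap 20.1 ff 30.0 F [ 0.07 -0.87 -0.15] z 109.1
over t 68.1 gap 19.8 ff 30.0 F [ 0.15  0.14 -0.53] z 109.9
False t 69.0 gap 19.8 ff 30.0 F [ 0.35 -0.39 -1.46] z 62.1
out t 70.7 gap 94.1 ff 0.0 F [-0.93 -1.05 -1.44] z 110.2
(0, -43) [ 1.38 -2.77] 0.0 (65.08197784423828, 65.32294464111328)
(0, 43) [ 1.04 -0.27] 0.1 (64.98939514160156, 63.926883697509766)
(44, 0) [-42.34  -8.31] -90.0 (100.2848892211914, 123.67536926269531)
(0, 0) [ 1.05 -1.01] -90.0 (100.2848892211914, 123.67536926269531)
(-44, 0) [44.44  6.3 ] -90.0 (100.2848892211914, 123.67536926269531)
t 73.5 gap 93.8 ff 0.0 F [ 0.48  0.4  -0.75] z 220.0
```

View pics/p6.png

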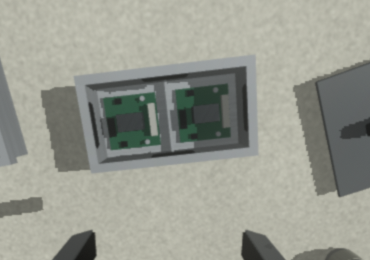

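Both square boards lie flat and square in their bays. The narrow group measures 100 x 124 as expected. Now the oblong lid.

```bash
cat >> h.py <<'E'
def lidput(kind,xy,box):
    arm.open_jaws(); up(180); T=-np.pi/2
    c,yaw,sz,chk=locate(kind,xy); print("lid",c,"%.2f"%np.degrees(yaw),np.array(sz).ravel(),chk)
    assert abs(np.array(sz)-SZ[kind][:2]).max()<6 and abs(chk[0]-20)<5
    bc,by=box[:2]
    if kind=="lsq": by=yaw+wrap(by-yaw,np.pi/2)
    arm.goto([*c,110],q(yaw+T)); print(arm.servo_line([*c,25],rate=80,f_stop=10)); arm.close(); z0=telemetry.get_state()["tool_pos"][2]
    a=fmt(); arm.servo_line([*c,125],rate=100); print(a,"|",fmt())
    arm.servo_line([*bc,125],q(by+T),rate=180); arm.wait(.3); print("over",fmt())
    assert telemetry.get_state()["finger_gap"]>14
    arm.servo_line([*bc,z0+60],rate=80); hit=arm.servo_line([*bc,z0+53],rate=20,f_stop=5); print("set",hit,fmt(),"z0 %.1f"%z0)
    return bc,by
E
python3 - <<'E'
from h import *
o=pickle.load(open("loc.pkl","rb"))
s=snapshot("top"); print(plane(s,(468,220),20))
lidput("lob",plane(s,(468,220),20)[0],o["bo"])
cv2.imwrite("pics/s1.png",snapshot("side")["image"][130:330,180:440])
E
```

```text
[[ 538.07 -364.55]]
lid [ 536.44 -362.78] -15.31 [100.22 186.23 100.06 185.97] (np.float64(18.44169680877608), array([-0.02,  0.36]), np.float64(-0.044075012207023506))
False
t 79.4 gap 16.1 ff 30.0 F [-0.25 -0.49 -0.17] z 25.0 | t 80.5 gap 15.6 ff 30.0 F [-0.27 -0.29 -0.28] z 123.9
over t 83.7 gap 15.9 ff 30.0 F [ 0.31 -0.11 -2.13] z 125.0
set True t 84.7 gap 15.7 ff 30.0 F [0.45 0.51 4.03] z 78.6 z0 25.0
```

View pics/s1.png

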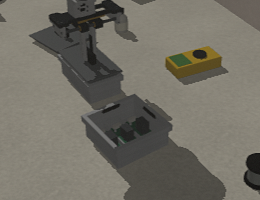

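The lid stopped 8.6 mm proud on the catches, as expected. I'll release it and press.

```bash
cat >> h.py <<'E'
def press(bc):
    arm.open_jaws(); arm.servo_line([*bc,130],rate=100); arm.close()
    arm.servo_line([*bc,108],rate=60)
    hit=arm.servo_line([*bc,92.5],rate=15,f_stop=24); print("pressed",hit,fmt())
    arm.wait(.2); arm.servo_line([*bc,150],rate=100)
    print("up",fmt()); arm.open_jaws(); 
    o=dict(lob=0)
def checklid(kind,bc,by):
    "two views of the seated plate: height of its top (65), centre and yaw against the box"
    a=[]
    for off in(40,-40):
        s=look(bc,200,(0,off)); a.append((s,rect(s,kind,bc,65)))
    (A,ra),(B,rb)=a
    H=tri(A,proj(A,[*ra[0],65]),B,proj(B,[*rb[0],65]))[2]; print("lid top H %.1f"%H,ra[0]-bc,rb[0]-bc,np.degrees(wrap(ra[1]-by,np.pi/2)),ra[2],fmt())
    return A
E
python3 - <<'E'
from h import *
o=pickle.load(open("loc.pkl","rb")); bc,by=o["bo"][:2]
press(bc); A=checklid("lob",bc,by); cv2.imwrite("pics/c1.png",A["image"][:260,150:520])
E
```

```text
pressed False t 89.8 gap 0.6 ff 7.4 F [-3.67  0.17 14.25] z 95.2
up t 90.8 gap 0.4 ff 0.0 F [-0.25 -0.44  0.67] z 149.3
lid top H 61.5 [0.02 0.45] [-0.06 -0.43] 0.06382608413696622 (100.18524169921875, 186.0074005126953) t 94.3 gap 93.8 ff 0.0 F [ 0.09 -0.87  0.69] z 200.0
```

```bash
sed -i 's/^    o=dict(lob=0)//; s/bc,92.5\],rate=15,f_stop=24/bc,90.5],rate=15,f_stop=20/' h.py
python3 - <<'E'
from h import *
o=pickle.load(open("loc.pkl","rb")); press(o["bo"][0])
bc,by=lidput("lsq",o["lsq"][0],o["bs"]); print(bc,by)
E
```

```text
pressed True t 98.6 gap 0.2 ff 2.1 F [-0.8  -1.04  5.95] z 95.3
up t 99.5 gap 0.6 ff 0.0 F [-0.14 -0.01 -0.6 ] z 149.4
lid [487.72 394.41] 19.18 [147.14 147.8  146.83 147.52] (np.float64(18.749036613245117), array([0.22, 0.29]), np.float64(0.2058391571044877))
False
t 107.2 gap 15.9 ff 30.0 F [ 0.18  1.05 -0.69] z 25.0 | t 108.3 gap 15.6 ff 30.0 F [ 0.7   0.04 -1.82] z 124.0
over t 111.8 gap 15.5 ff 30.0 F [-0.31  0.06 -0.74] z 125.0
set True t 112.8 gap 16.0 ff 30.0 F [0.74 1.2  3.98] z 78.5 z0 25.0
[ 471.15 -139.79] 0.16678281849930132
```

```bash
python3 - <<'E'
from h import *
o=pickle.load(open("loc.pkl","rb")); bc,by=o["bs"][:2]
press(bc); press(bc)
A=checklid("lsq",bc,by); B=checklid("lob",*o["bo"][:2])
arm.goto([450,0,330],q(0)); arm.wait(.3); s=snapshot("side")["image"][150:330,180:430]
cv2.imwrite("pics/f1.png",cv2.resize(s,(800,576),interpolation=cv2.INTER_CUBIC))
t=snapshot("top")["image"]; print(fmt())
E
```

```text
pressed True t 117.6 gap 0.2 ff 2.0 F [-0.38  0.51  4.02] z 95.3
up t 118.5 gap 0.5 ff 0.0 F [-0.09  0.63 -0.16] z 149.4
pressed True t 123.4 gap 0.5 ff 2.0 F [-0.35 -0.07  3.71] z 95.3
up t 124.3 gap 0.6 ff 0.0 F [-0.22  0.08  0.05] z 149.4
lid top H 60.9 [0.02 0.47] [-0.05 -0.55] -0.0039525032043441835 (147.63511657714844, 148.97288513183594) t 127.7 gap 93.8 ff 0.0 F [ 0.32 -0.65 -0.57] z 199.9
lid top H 61.8 [0.02 0.35] [-0.06 -0.44] 0.1856083869934064 (100.4848403930664, 186.26719665527344) t 129.8 gap 94.2 ff 0.0 F [-0.09  0.49  0.44] z 200.0
t 131.0 gap 94.1 ff 0.0 F [-0.42  0.84  0.31] z 329.2
```

View pics/f1.png

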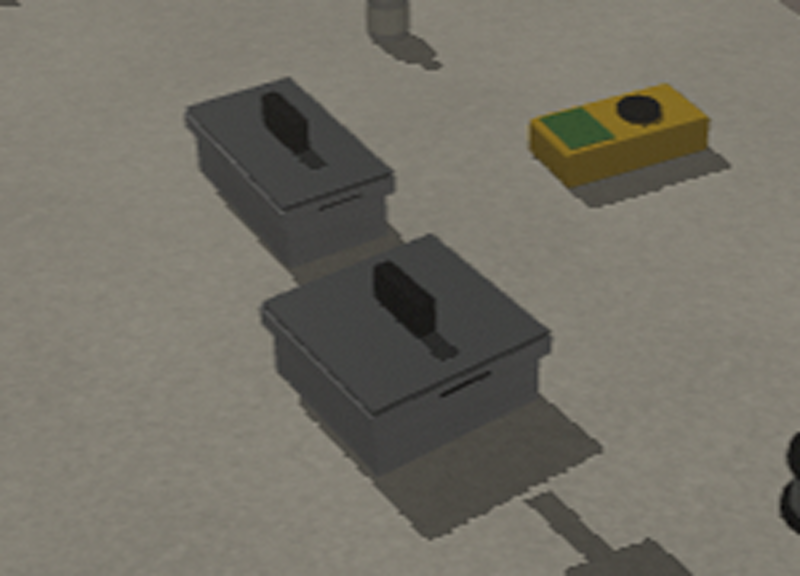

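Both lids sit level and flush, at crop (290,145) and (405,325). Both grip-bar tops were touched at z 95.3, against 95 seated. The bench is clear and the meter, bottle and reel are in place.

```bash
python3 -c "
from rig import arm
print(arm.hand_in())"
```

```text
the job is handed in; nothing more can be done
None
```

I packed all five boards flat in their bays, pressed both lids home (grip-bar tops at 95.3 mm against 95 mm seated) and handed the job in after about 131 s of the 210 s.

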